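Let the craft balls out of the lever-gated dispenser

ROBOT

A 6-joint arm with a two-finger parallel gripper is mounted at the origin on the work surface. World frame = base frame: x ahead of the robot, y to its left, z up, the work surface at z = 0. Lengths are in m, angles in rad, forces in N, time in s.
With the tool pointing down it reaches from about 0.35 to 0.775 m from the base axis. Payload 7.3 kg.
Tool frame: the origin (TCP) lies at the centre of the arm's flange, where the gripper is bolted on; the fingertips stand 178 mm ahead of it and the grasp point (between the pads) lies 159 mm ahead of it; z points along the fingers, y is the line along which they close (so a half turn about z gives the same grasp; the last joint's range is limited). The gripper opens to 92 mm and grips with 3 to 60 N. Pads are 19 mm wide; open, the fingers measure 130 mm over their backs; the gripper's body (75 mm by 190 mm) begins 47 mm behind the grasp point.
Start: joints at [-1.279, 0.342, 1.524, -0, 1.275, -0.146], TCP at [0.223, -0.475, 0.405] pointing down, gripper open.
Joint ranges: [-2.53, 2.53], [-0.77, 2.02], [0.04, 2.7], [-1, 4.14], [0.28, 2.66], [-3.11, 3.11]. Speed limits (rad/s): [2.57, 2.57, 3.14, 3.14, 3.14, 3.14].

INTERFACE

Orientations are given as [roll, pitch, yaw] about the fixed x, y, z axes, in that order (R = Rz(yaw) Ry(pitch) Rx(roll)).
In Python, from cell import telemetry, vision, ticket gives the robot as it stands.
- The arm moves only by the shell command python3 -m crank 'ROWS' [FORCE]. ROWS is JSON, a list of rows, each a list of 5 numbers: the gripper command: -1 is shut, 1 is fully open, values between are in proportion, then the shift along the tool's x, y, z in mm, then the turn about the tool's z in rad. In form: [[fingers, dx, dy, dz, roll], ...]. A call has 1 to 12 rows; each row is the pose to reach, as a shift and turn from the pose commanded when the call began, along the tool's axes at that moment; what a row does not reach only later rows make up. A row lasts 1/12 s, in which the tool goes at most 41.7 mm and 7.16 degrees, less where a joint would pass 70% of its speed; a pose out of reach is approached as far as the arm can. A call with a gripper value outside its range is refused whole. The fingers move at their own pace and stop on an object; FORCE is the grip in N (left out, the last holds). Time passes only in rows, so rows that repeat a pose let the fingers close. It gives the time, the measured TCP pose, the force, the opening and the grip force at its end, in the units of the state.
- telemetry.observe(): the state, without advancing time (a new reading comes with each control period).
- vision.read_camera(name): name is "scene" or "top" or "wrist"; returns (picture, depth): 384x512x3 uint8, red, green, blue; 384x512 float32, m along the optical axis (not along the pixel's ray), 0 where there is no reading.
- vision.get_calibration(name): a dict with "camera_matrix" (3x3 intrinsics, pixels), "rvec" (rotation vector, rad) and "tvec" (3), from world to camera coordinates, as OpenCV has them. Camera axes: x right, y down, z forward; pixel columns grow to the right and rows downward; lengths in m; the calibration is good to about 2 mm. The wrist camera is an equidistant fisheye: a pixel r from the principal point sees the ray r / f radians off the axis. A picture is of the moment at which its call begins: read the wrist's pose just before it. get_calibration takes no time and is no camera call; for the wrist camera it gives the pose at the moment of the call.
- ticket.hand_in(): hands the job in; it is judged then, once.
The state is a dict: "time": time; "qpos": joint angles; "qvel": joint speeds; "joint_efforts": joint torques, N m; "tool_pos": TCP position; "tool_rot": TCP orientation; "contact_force": force on the tool from outside, world axes, zero at the start; "torque": the same for the moment, N m; "opening": finger opening in m; "grip_force": force on a finger pad.
Only numpy, scipy, OpenCV 4.12 (cv2) and the standard library are available. Lean on these libraries where they do the work, as an engineer would, in place of code of your own. Each camera call takes 0.05 s, during which the arm holds its last target. There are 200 camera calls.

TASK

With the fingertips, press down the raised long end of the dispenser's lever so that the heavy steel flap lifts, and keep it down until all three wooden balls have rolled out into the tray; then ease the lever back up so that the flap shuts without slamming, and move clear. Work the flap only through the lever: do not touch the flap or the balls, and leave everything else on the table where it stands.

Things in the scene. Friction and masses are not known exactly. Their poses are not given: they have to be found in the camera images.
- dispenser: Plywood craft-ball dispenser fixed to the table, 410 long (own x) by 190 wide. Origin on the table top, straight below the lever's pivot line; own z up, own x the way the balls roll: the long end of the lever is on the -x side, the catch tray on the +x side. A single-file chute (54 wide over its walls, centred on own y = 0, from own x -105 to 115, up to 135 high) slopes down 12 degrees to the flap. The lever lies beside the chute, at own y = -55.
- lever (a joint): Angle (rad) of the straight metal lever about a level pin across own y of the dispenser, 90 above the table at own x = 0, y = -55. 0 = at rest, the long end tilted up 20 degrees, the nose of the short end (70 from the pin) lying under the flap; grows as the long end is pressed down; stops solid at 0.62. It has no catch: the flap's weight brings it back up when it is let go. Pressing at the pad takes about 2 to 6 N.
- lever_pad (a point): Centre of the upper face of the flat wooden press pad (50 along the lever, 44 wide, 8 thick) on the lever's long end, 195 from the pin; at rest 166 above the table, about 47 at full press. It moves on a circle about the pin as the lever turns; the axes turn with the lever and at rest the point's frame is that of the dispenser.
- flap (a joint): Angle (rad) of the heavy steel flap, hinged at its top edge on a level pin 125 above the table at own x = 25 of the dispenser. 0 = shut, slanting 47 degrees down across the lower end of the chute; grows as it swings up and out; the lever's full press raises it to roughly 0.65; a ball gets out under it from about 0.4.
- flap_edge (a point): Middle of the lower edge of the flap, a steel plate 88 (down the slant) by 96 wide by 8, with a 20 thick weight bar along its lower outer edge; about 0.9 kg in all. It is raised by the lever, not by hand.
- tray_floor (a point): Centre of the catch tray's floor, 16 above the table; axes as the dispenser. Inside, the tray is 190 long (x) by 124 wide (y); side and far walls reach 46 above its floor.
- ball1_center (a point): Centre of plain wooden ball 1, 35 across, 16 g; at the start in the chute behind the flap, ball 1 next to it. Let out, it rolls into the tray within about a second.
- ball2_center (a point): Centre of plain wooden ball 2, 35 across, 16 g; at the start in the chute behind the flap, ball 1 next to it. Let out, it rolls into the tray within about a second.
- ball3_center (a point): Centre of plain wooden ball 3, 35 across, 16 g; at the start in the chute behind the flap, ball 1 next to it. Let out, it rolls into the tray within about a second.
- tape_roll: Bystander: roll of paper tape lying flat, 80 across, 24 high; origin at the centre of its underside. To be left alone.
- glass_jar: Bystander: lidded glass jar, 64 across, 85 high; origin at the centre of its underside. To be left alone.
- paint_bottle: Bystander: white bottle, 60 across, 165 high; origin at the centre of its underside. To be left alone.
- mug: Bystander: white mug, 80 across, 90 high; origin at the centre of its underside. To be left alone.
- sanding_block: Bystander: cork sanding block 90 x 55 x 30; origin at the centre of its underside. To be left alone.
- brush: Bystander: paint brush lying down, 180 long; origin at the centre of its underside. To be left alone.
- glue_stick: Bystander: upright white glue stick, 28 across, 95 high; origin at the centre of its underside. To be left alone.
- ball1: Ball 1 as a body (its origin lies on the ball's surface and turns with it: use point ball1_center).
- ball2: Ball 2 as a body (its origin lies on the ball's surface and turns with it: use point ball2_center).
- ball3: Ball 3 as a body (its origin lies on the ball's surface and turns with it: use point ball3_center).
Things that resemble listed ones, but are neither listed nor needed, are in the scene too. Leave any green or yellow look-alike of the ball2 alone. What is shaped like the ball3 but pink or red is not meant.

How it is judged:
On the way, in this order (a step that is already met when the one before it is completed fails the run):
1. the flap is lifted by the lever (value of joint flap above 0.15 rad and value of joint lever above 0.1 rad).
2. all three balls have rolled out into the tray (x of ball1_center in the frame of tray_floor between -0.1 and 0.1 m and y of ball1_center in the frame of tray_floor between -0.065 and 0.065 m and z of each of ball1_center, ball2_center, ball3_center in the frame of tray_floor below 0.03 m and x of ball2_center in the frame of tray_floor between -0.1 and 0.1 m and y of ball2_center in the frame of tray_floor between -0.065 and 0.065 m and x of ball3_center in the frame of tray_floor between -0.1 and 0.1 m and y of ball3_center in the frame of tray_floor between -0.065 and 0.065 m), for 0.2 s.
At the end, for the whole second after the job is handed in: All three balls lie at rest (below 0.05 m/s) within the tray's walls (centres within 100 mm along and 65 mm across of the middle of its floor and less than 30 mm above it), the flap is shut (below 0.04 rad) and the lever is back up at rest (below 0.06 rad) (all of step 2 and linear speed of each of ball1, ball2, ball3 below 0.05 m/s and value of joint flap below 0.04 rad and value of joint lever below 0.06 rad); the robot touches nothing.
It fails at once if the flap slams (falls faster than 3 rad/s) (velocity of joint flap below -3 rad/s).
It fails at once if the robot touches the flap (contact force between any of the fingers, the arm and flap above 0.5 N).
It fails at once if the robot touches a ball (contact force between any of the fingers, the arm and ball1 above 0.3 N or contact force between any of the fingers, the arm and ball2 above 0.3 N or contact force between any of the fingers, the arm and ball3 above 0.3 N).
It fails at once if a bystander is moved by more than 25 mm (distance of any of tape_roll, glass_jar, paint_bottle, mug, sanding_block, brush, glue_stick from where it was at the start of the episode above 0.025 m).
It also fails if it takes over 38 s, if anything falls off the work surface, if the arm or the gripper's body presses on something with over 40 N, if the wrist force passes 120 N, or if a joint passes its speed limit or range.

## Working session

There is one attempt and no reset: what is moved stays moved. The work goes in short steps, Python scripts to look and compute and a shell command to move; the robot and the scene stay as the last step left them, time stands still between calls to the robot, and variables do not carry over. Pictures are saved under pics/ and viewed, at most 10 in all, crops included, and the job is handed in when it is done.

```bash
mkdir -p pics; cat > h.py <<'E'
import numpy as np, cv2
from cell import telemetry, vision, ticket
def cam(n):
    c=vision.get_calibration(n); K=np.array(c["camera_matrix"]); R=cv2.Rodrigues(np.array(c["rvec"],float))[0]; t=np.array(c["tvec"],float).ravel()
    return K,R,t
def cloud(n,d):
    K,R,t=cam(n); v,u=np.mgrid[:384,:512]
    p=np.stack([(u-K[0,2])/K[0,0]*d,(v-K[1,2])/K[1,1]*d,d],-1)
    return (p-t)@R
E
python3 - <<'E'
from h import *
for n in("top","scene"):
    p,d=vision.read_camera(n); cv2.imwrite(f"pics/{n}0.png",p[...,::-1]); np.savez(f"{n}0.npz",p=p,d=d,c=cloud(n,d)); print((d>0).mean())
s=telemetry.observe();print(s["time"],s["tool_pos"],s["tool_rot"])
E
```

```text
0.9961039225260416
0.98846435546875
0.1 [ 0.22255582 -0.47535999  0.40413221] [-3.14025241e+00 -1.51337061e-04  4.37826926e-01]
```

View pics/top0.png

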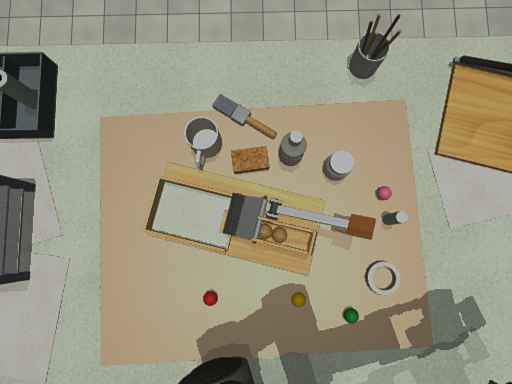

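View pics/scene0.png

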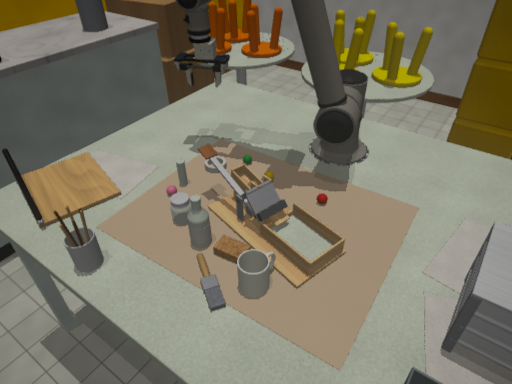

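The top view shows the lever pad as the red-brown square at about (361,227), the lever running left to the flap at (245,216), and the balls in the chute at (265–280,233). The tray is at (190,212). The glue stick (397,218) stands just beyond the pad. The red, yellow, green and pink balls on the table are look-alikes and stay where they are.

```bash
python3 - <<'E'
from h import *
z=np.load("top0.npz");p,c=z["p"],z["c"]
hsv=cv2.cvtColor(p,cv2.COLOR_RGB2HSV)
print(hsv[227,361],c[227,361],c[300,120])
for nm in("top",):
    m=(c[...,2]>.12)&(c[...,2]<.2); m[:, :335]=0; m[:, 385:]=0; m[:205]=0;m[250:]=0
    q=c[m];print("pad",m.sum(),q.mean(0),q.min(0),q.max(0)); 
    v,u=np.nonzero(m); r=cv2.minAreaRect(q[:,:2].astype(np.float32)); print(r); print(cv2.boxPoints(r))
    A=np.c_[q[:,:2],np.ones(len(q))];print("plane",np.linalg.lstsq(A,q[:,2],rcond=None)[0])
    m=(c[...,2]>.10)&(c[...,2]<.2); m[:, :285]=0; m[:, 346:]=0; m[:200]=0;m[228:]=0
    q=c[m];print("rod",m.sum(),cv2.fitLine(q[:,:2].astype(np.float32),2,0,.01,.01).ravel())
# tall things near pad
for nm,(u0,u1,v0,v1) in dict(glue=(380,412,205,232),jar=(322,358,148,182),tape=(363,403,258,298),bottle=(276,310,125,166)).items():
    q=c[v0:v1,u0:u1].reshape(-1,3);q=q[q[:,2]>.015];print(nm,q.min(0),q.max(0),np.median(q,0))
print("tray wall", [c[v,u] for v,u in((180,168),(231,148),(272,305),(203,322))])
E
```

```text
[ 13 173 122] [ 0.48958022 -0.22967433  0.16453858] [0.32741486 0.32355562 0.00085339]
pad 668 [ 0.49317703 -0.22293275  0.16146061] [ 0.4648595  -0.25761181  0.13794419] [ 0.51720173 -0.1809691   0.17418417]
((0.4949891269207001, -0.2168327271938324), (0.07561471313238144, 0.04392573982477188), 75.02002716064453)
[[ 0.46400014 -0.24767825]
 [ 0.5064331  -0.25903225]
 [ 0.5259781  -0.1859872 ]
 [ 0.48354512 -0.1746332 ]]
plane [-0.10936408 -0.42234843  0.12124117]
rod 570 [ 0.20005068  0.97978556  0.51346403 -0.1388583 ]
glue [ 0.4632928  -0.35408106  0.01565102] [ 0.52779384 -0.02396182  0.90465574] [ 0.51286986 -0.33369282  0.08662097]
jar [ 0.4632928  -0.24269428  0.01519502] [ 0.6730917  -0.02396182  0.90465574] [ 0.63869771 -0.20813219  0.08343701]
tape [ 0.33406137 -0.35654383  0.01526823] [ 0.4632928  -0.02396182  0.90465574] [ 0.37229683 -0.31629836  0.02354811]
bottle [ 0.4632928  -0.13151286  0.01516901] [ 0.71124042 -0.02396182  0.90465574] [ 0.67215779 -0.09786515  0.11123915]
tray wall [array([0.61246428, 0.19369862, 0.06279685]), array([0.49263545, 0.2392446 , 0.06155102]), array([ 0.38834526, -0.13003891,  0.01420337]), array([ 0.55654002, -0.17858697,  0.00968284])]
```

```bash
python3 - <<'E'
from h import *
z=np.load("top0.npz");p,c=z["p"],z["c"]
hsv=cv2.cvtColor(p,cv2.COLOR_RGB2HSV)
m=cv2.inRange(hsv,(5,130,60),(18,255,200))>0
m&=(c[...,2]>.125)&(c[...,2]<.2); m[:, :335]=0; m[:, 385:]=0; m[:205]=0;m[250:]=0
q=c[m];r=cv2.minAreaRect(q[:,:2].astype(np.float32));print(m.sum(),np.median(q,0),r)
A=np.c_[q[:,:2],np.ones(len(q))];k=np.linalg.lstsq(A,q[:,2],rcond=None)[0];print("plane",k,np.degrees(np.arctan2(-k[1],-k[0])))
ctr=np.array(r[0]);zc=k@[*ctr,1]
# direction from base board / tray: floor white
w=cv2.inRange(hsv,(0,0,170),(180,45,255));w[:, :150]=0;w[:,235:]=0;w[:170]=0;w[250:]=0
wq=c[w>0];print("tray",len(wq),cv2.minAreaRect(wq[:,:2].astype(np.float32)),np.median(wq[:,2]))
s=telemetry.observe();tp=np.array(s["tool_pos"]);y=s["tool_rot"][2]
R=np.array([[np.cos(y),np.sin(y)],[np.sin(y),-np.cos(y)]])
print("pad",ctr,zc,"tool dx,dy mm",R.T@(ctr-tp[:2])*1000,"dz to touch",(tp[2]-.178-zc)*1000)
E
```

```text
514 [ 0.49111388 -0.2294924   0.16533877] ((0.49137774109840393, -0.22929568588733673), (0.04696524888277054, 0.04358598589897156), 74.36735534667969)
plane [-0.09170791 -0.33600236  0.13294713] 74.73362850130847
tray 3137 ((0.5225691199302673, 0.09994828701019287), (0.26969531178474426, 0.11723090708255768), 75.40668487548828) 0.0154998068761351
pad [ 0.49137774 -0.22929569] 0.16492780116751143 tool dx,dy mm [ 347.78979353 -108.88125074] dz to touch 61.204408037355215
```

The pad centre is at (0.491,-0.229,0.165) and the dispenser yaw is about 75°. I'll shut the fingers, move over the pad (8 mm outboard) and turn.

```bash
python3 -m crank '[[-1,30,-9,0,-0.09],[-1,60,-18,0,-0.18],[-1,95,-28,0,-0.28],[-1,130,-39,0,-0.38],[-1,165,-50,0,-0.48],[-1,200,-60,0,-0.58],[-1,235,-70,0,-0.68],[-1,270,-81,0,-0.78],[-1,305,-92,0,-0.87],[-1,330,-99,0,-0.87],[-1,343,-103,0,-0.87],[-1,343,-103,0,-0.87]]'
python3 - <<'E'
from h import *
for n in ("top","scene"):
    p,d=vision.read_camera(n); np.savez(f"{n}1.npz",p=p,d=d,c=cloud(n,d)); 
    cv2.imwrite(f"pics/{n}1.png",p[...,::-1] if n=="top" else cv2.resize(p[120:300,140:380,::-1],None,fx=3,fy=3))
s=telemetry.observe();print(s["time"],s["tool_pos"],s["tool_rot"],s["opening"],s["contact_force"])
E
```

```text
time: 1.1
tool_pos: [0.491, -0.235, 0.4042]
tool_rot: [-3.141, -0.001, 1.311]
contact_force: [-0.3, -0.1, -0.6]
opening: 0.0164
grip_force: 0.0
1.2 [ 0.48932453 -0.23696673  0.40432678] [-3.14051219e+00  3.68743595e-04  1.30822813e+00] 0.008444127719452672 [-0.88484619 -0.49433639  0.38486084]
```

View pics/scene1.png

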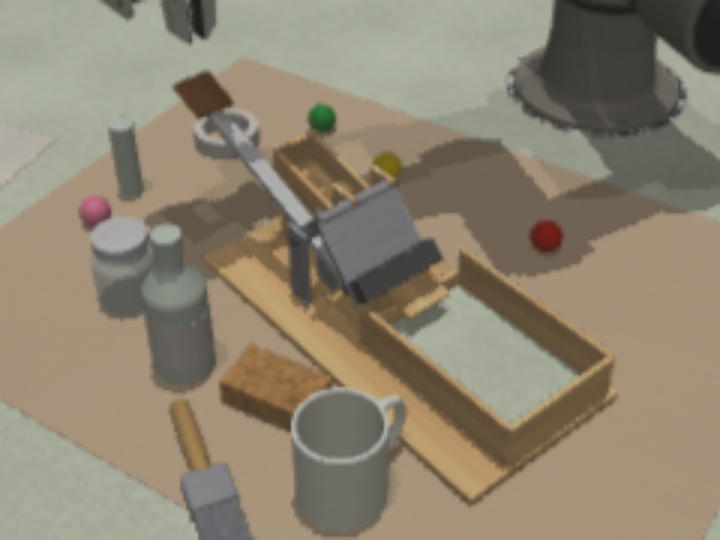

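The crop shows the closed fingertips above the pad (pad at about (205,92) in the crop), with the lever free. Next I'll go down onto the pad.

```bash
python3 -m crank '[[-1,0,0,20,0],[-1,0,0,40,0],[-1,0,0,50,0],[-1,0,0,57,0],[-1,0,0,64,0],[-1,0,0,72,0],[-1,0,0,80,0],[-1,0,0,80,0]]'
```

```text
time: 1.87
tool_pos: [0.4895, -0.237, 0.3237]
tool_rot: [-3.141, -0.0, 1.307]
contact_force: [0.4, -0.8, 1.7]
opening: 0.0003
grip_force: 0.9
```

```bash
python3 -m crank '[[-1,0,0,8,0],[-1,0,0,18,0],[-1,0,0,28,0],[-1,0,0,38,0],[-1,0,0,48,0],[-1,0,0,58,0],[-1,0,0,66,0],[-1,0,0,73,0],[-1,0,0,80,0],[-1,0,0,86,0],[-1,0,0,86,0],[-1,0,0,86,0]]'
python3 -m crank '[[-1,0,0,0,0],[-1,0,0,0,0],[-1,0,0,0,0],[-1,0,0,0,0],[-1,0,0,0,0],[-1,0,0,0,0],[-1,0,0,0,0],[-1,0,0,0,0],[-1,0,0,0,0],[-1,0,0,0,0],[-1,0,0,0,0],[-1,0,0,0,0]]'
python3 - <<'E'
from h import *
a,_=vision.read_camera("top");b,_=vision.read_camera("scene")
cv2.imwrite("pics/press.png",np.hstack([cv2.resize(a[140:290,130:410,::-1],(400,214)),cv2.resize(b[130:290,190:370,::-1],(240,214))]))
print(telemetry.observe()["contact_force"])
E
```

```text
time: 2.87
tool_pos: [0.4897, -0.2362, 0.238]
tool_rot: [-3.141, -0.001, 1.308]
contact_force: [0.7, 0.6, 1.8]
opening: 0.0001
grip_force: 1.0
time: 3.87
tool_pos: [0.4895, -0.2368, 0.2387]
tool_rot: [-3.141, 0.0, 1.308]
contact_force: [-0.4, 2.2, 3.2]
opening: 0.0002
grip_force: 1.2
[-0.31121042  1.81349971  2.44414299]
```

View pics/press.png

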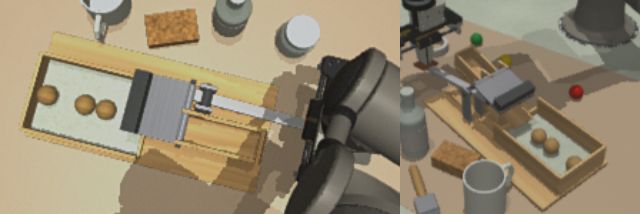

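The picture shows the flap raised and all three balls in the tray at crop (46,95), (85,104) and (106,109). I'll hold for another second, measure them, then ease up.

```bash
python3 -m crank '[[-1,0,0,0,0],[-1,0,0,0,0],[-1,0,0,0,0],[-1,0,0,0,0],[-1,0,0,0,0],[-1,0,0,0,0],[-1,0,0,0,0],[-1,0,0,0,0],[-1,0,0,0,0],[-1,0,0,0,0],[-1,0,0,0,0],[-1,0,0,0,0]]' | head -1
cat > balls.py <<'E'
from h import *
p,d=vision.read_camera("top");c=cloud("top",d)
hsv=cv2.cvtColor(p,cv2.COLOR_RGB2HSV)
m=cv2.inRange(hsv,(8,90,50),(22,255,215));m[:, :154]=0;m[:,230:]=0;m[:185]=0;m[238:]=0
ca,sa=np.cos(np.radians(75)),np.sin(np.radians(75))
o=np.array([.49138,-.22930])+.180*np.array([ca,sa])+.055*np.array([-sa,ca])
n,_,st,ce=cv2.connectedComponentsWithStats(m)
for s,x in zip(st[1:],ce[1:]):
    if s[4]>25:
        q=c[int(x[1]),int(x[0])];e=q[:2]-o;print(s,x,q,"own xy",e@[ca,sa],e@[-sa,ca])
E
python3 balls.py
```

```text
time: 4.97
[154 185  16  32 278] [160.0971223  201.81654676] [0.56426573 0.21587588 0.04868898] own xy 0.26887109453071817 -0.010182216032601304
[182 185  48  10 245] [210.1755102  187.80816327] [0.60174109 0.10104676 0.0117906 ] own xy 0.16765401641601696 -0.07610059853643056
[182 207  14  13 147] [188.87755102 213.04081633] [0.53401358 0.14796074 0.0512714 ] own xy 0.19544027366481168 0.0014613909926834631
[197 210  14  14 152] [203.57894737 216.45394737] [0.52650595 0.11282196 0.04755467] own xy 0.15955570281344963 -0.00038137793494848887
[154 231  25   7  92] [162.98913043 235.09782609] [0.482754   0.20628208 0.06167612] own xy 0.23850740304366363 0.06606901389884756
```

All three balls are on the tray floor. Easing the lever up slowly.

```bash
python3 -m crank '[[-1,0,0,-3,0],[-1,0,0,-8,0],[-1,0,0,-13,0],[-1,0,0,-18,0],[-1,0,0,-23,0],[-1,0,0,-28,0],[-1,0,0,-33,0],[-1,0,0,-38,0],[-1,0,0,-43,0],[-1,0,0,-48,0],[-1,0,0,-53,0],[-1,0,0,-58,0]]'
python3 -m crank '[[-1,0,0,-5,0],[-1,0,0,-10,0],[-1,0,0,-15,0],[-1,0,0,-19,0],[-1,0,0,-23,0],[-1,0,0,-27,0],[-1,0,0,-31,0],[-1,0,0,-35,0],[-1,0,0,-39,0],[-1,0,0,-43,0],[-1,0,0,-47,0],[-1,0,0,-51,0]]'
python3 -m crank '[[-1,0,0,-4,0],[-1,0,0,-10,0],[-1,0,0,-25,0],[-1,0,0,-45,0],[-1,0,0,-70,0],[-1,0,0,-95,0],[-1,0,0,-100,0],[-1,0,0,-100,0],[-1,0,0,-100,0]]'
python3 balls.py | grep -v '^\[154\|182 185'
python3 - <<'E'
from h import *
a,_=vision.read_camera("top");b,_=vision.read_camera("scene")
cv2.imwrite("pics/end.png",np.hstack([cv2.resize(a[140:290,130:410,::-1],(400,214)),cv2.resize(b[130:290,190:370,::-1],(240,214))]))
E
```

```text
time: 6.02
tool_pos: [0.4895, -0.2366, 0.2971]
tool_rot: [-3.141, -0.0, 1.308]
contact_force: [0.2, 0.6, 0.3]
opening: 0.0007
grip_force: 0.5
time: 7.02
tool_pos: [0.4895, -0.2368, 0.3481]
tool_rot: [-3.142, 0.0, 1.308]
contact_force: [0.9, 1.0, 0.8]
opening: 0.0
grip_force: 0.3
time: 7.77
tool_pos: [0.4894, -0.2367, 0.4472]
tool_rot: [-3.141, -0.0, 1.308]
contact_force: [-0.4, -0.1, -0.8]
opening: 0.0003
grip_force: 0.0
[182 207  14  13 145] [188.97241379 213.04137931] [0.53417701 0.14835805 0.04929925] own xy 0.19586634496524297 0.0014063569024560102
[197 210  14  14 151] [203.58940397 216.49668874] [0.5262153  0.11219304 0.05149553] own xy 0.15887298981839978 -0.0002634098815130423
[220 222   5  11  32] [221.90625 226.71875] [0.5021056  0.07036559 0.04374801] own xy 0.11223071921805279 0.01219903015357459
```

View pics/end.png

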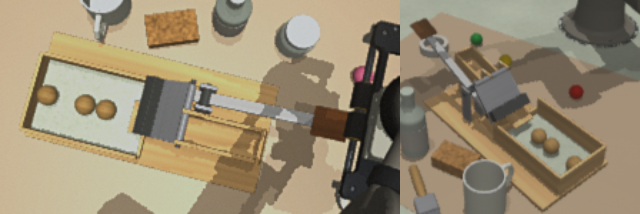

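The flap is shut, the lever is back up, and the balls lie still. One quick comparison with the start image, then I'll hand in.

```bash
python3 - <<'E'
from h import *
p,d=vision.read_camera("scene");z=np.load("scene0.npz");y=np.load("scene1.npz")
g=np.abs(p.astype(int)-y["p"].astype(int)).max(2)
print("flap/lever depth diff vs before press", np.abs(d-y["d"])[180:222,205:285].mean(), "pad",np.abs(d-y["d"])[145:158,200:216].mean(), np.abs(z["d"]-y["d"])[180:222,205:285].mean(), (g[180:215,205:280]>40).mean())
print(telemetry.observe()["contact_force"]); print(ticket.hand_in())
E
```

```text
flap/lever depth diff vs before press 0.0067060045 pad 0.019434862 0.010533834 0.0026666666666666666
[-0.37606736 -0.28587078  0.10503277]
the job is handed in; nothing more can be done
None
```

Job handed in: I pressed the lever until all three balls rolled into the tray, eased it back up until the flap shut, and moved clear; the last images show the balls still and flap and lever back at rest, but hand-in returned no verdict.

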